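# Wedge the rocking centrifuge level

## Task

The centrifuge's stand rocks: its front right foot is too short, so it leans to that corner and the back left foot hangs in the air. With your fingertips against the thick end of the orange wedge, push the wedge along the bench, thin end first, under the short foot until the stand is level, sits firmly on the wedge and no longer rocks. Do not lift the wedge, do not touch or shove the centrifuge or its stand, leave the things around alone, and take the hand away at the end.

Things in the scene. Friction and masses are not known exactly. Their poses are not given: they have to be found in the camera images.
- stand: Grey plate 300 x 250 x 8 mm on 4 feet, carrying a beige centrifuge, loose, 4.4 kg in all. Origin at bench height when level; +x to the back (away from robot), +y left, z up. Front edge x -160 mm, underside 36 mm up; centrifuge front face x -108 mm, its knob to -124 mm, its top 201 mm up. At the start it leans 0.05 rad onto the short foot, pivoting on the other diagonal, the back left foot 8 mm in the air.
- short_foot: Short foot at the stand's front right (stand frame x -140, y -105 mm): black rubber dome, radius 16 mm. Origin at its lowest point, 9 mm above the bench when the stand is level. It carries 3 N while the stand rocks; the tip takes up to 15 N to enter, then 4 to 7 N drive the wedge on. Once the opposite foot is down too, its load and the resistance rise steeply.
- wedge: Orange wedge, loose, about 120 g, 110 mm long, 60 mm wide, on the bench before the short foot. Origin at centre of underside; +x to its thin end (1.5 mm thick, x 55 mm), thick end an upright face 60 mm wide, 20 mm high at x -55 mm. Thickness falls evenly, 9 mm at x 10 mm. Firmly wedged and level with the foot at about x 10 to 14 mm.
- wedge_butt (a point): Centre of the wedge's upright thick end face, 10 mm above its underside; axes as the wedge's.
- red_jar: Bystander: white plastic jar with red lid, 63 x 63 x 98 mm, to the right of the work. Origin at the centre of its underside.
- flask: Bystander: small clear conical flask, 64 x 64 x 114 mm, in front of the centrifuge's left half. Origin at the centre of its underside.
- tape: Bystander: roll of tan label tape lying flat, 72 x 72 x 18 mm, to the right near the front edge. Origin at the centre of its underside.
There are look-alikes about, which are no part of the job. There is more than one size of the wedge; the one meant has the size given above.

How it is judged:
By the outcome, as a careful person would: the job done as asked, in the order asked, and still so for the second after the job is handed in, with the robot touching nothing.
It also fails if it takes over 51 s, if anything falls off the work surface, if the arm or the gripper's body presses on something with over 40 N, if the wrist force passes 120 N, or if a joint passes its speed limit or range.

## Robot

A 6-joint arm with a two-finger parallel gripper is mounted at the origin on a cart in front of the work surface, level with it; the furniture and walls round the work are solid. World frame = base frame: x ahead of the robot, y to its left, z up, the work surface at z = 0. Lengths are in mm, angles in rad, forces in N, time in s.
With the tool pointing down it reaches from about 350 to 875 mm from the base axis. Payload 4.2 kg.
Tool frame: the origin (TCP) lies on the centre line of the jaws, within the pads' length; the fingertips stand 25 mm ahead of it and the grasp point (between the pads) lies 6 mm ahead of it; z points along the fingers, y is the direction in which the jaws open and shut (so a half turn about z gives the same grasp; the last joint's range is limited). The gripper opens to 85 mm and grips with 20 to 120 N. Pads are 22 mm wide; open, the fingers measure 114 mm over their backs; the gripper's body (76 mm by 85 mm) begins 54 mm behind the grasp point. The pads swing forward as they close: fully open they stand 13 mm farther back than shut.
Start: joints at [0.259, 0.385, 0.008, 0, -1.194, -0.259], TCP at [624.979, 0.025, 256.312] pointing down, gripper open.
Joint ranges: [-3.14, 3.14], [-1.21, 2.06], [-1.07, 1.41], [-3.16, 2.05], [-2.99, -0.16], [-3.1, 3.1]. Speed limits (rad/s): [2.79, 2.79, 3.14, 3.14, 3.14, 3.14].

## Interface

Orientations are given as a unit quaternion [x, y, z, w].
In Python, from bench import arm gives the robot as it stands.
- The arm moves only by the tool drive_tool, never from a script. Its argument "plan" is a list of rows, each a list of 2 entries, a list of its own where there are three numbers: the shift along the tool's x, y, z in m, then the turn about the tool's z in degrees. A call has 1 to 12 rows; each row shifts and turns the commanded pose from where the row before left it, along the tool's axes as they then stand; what a row does not reach is not made up. A row lasts 1/8 s, in which the tool goes at most 62.5 mm and 10.7 degrees, less where a joint would pass 70% of its speed; a pose out of reach is approached as far as the arm can. A call with a gripper value outside its range is refused whole. "fingers" is the closure, from -1 (fully open) to 1 (shut), so that 0 is half open, set as the call begins (left out, the last holds). The fingers move at their own pace and stop on an object; the grip force is fixed at half the most. Time passes only in rows, so rows that do not move let the fingers close. It gives the time, the measured TCP pose, the force and the opening at its end, in the units of the state.
- arm.read_state(): the state, without advancing time (a new reading comes with each control period).
- arm.get_image(name): name is "scene" or "side" or "wrist"; returns a dict with "image" (480x640x3 uint8, red, green, blue), "K" (3x3 intrinsics, pixels), "R" (3x3) and "t" (3): a world point X has camera coordinates R X + t. Camera axes: x right, y down, z forward; pixel columns grow to the right and rows downward; lengths in mm; the calibration is good to about 2 mm. A picture is of the moment at which its call begins. There is no depth.
- arm.job_done(): hands the job in, once; it reports no verdict.
The state is a dict: "clock": time; "joints": joint angles; "joint_vel": joint speeds; "joint_efforts": joint torques, N m; "position": TCP position; "ee_rot": TCP orientation; "contact_force": force on the tool from outside, world axes, zero at the start; "wrist_torque": the same for the moment, N m; "gripper_width": finger opening in mm.
Only numpy, scipy, OpenCV 4.12 (cv2) and the standard library are available. Lean on these libraries where they do the work, as an engineer would, in place of code of your own. Each camera call takes 0.05 s, during which the arm holds its last target.

## Working session

There is one attempt and no reset: what is moved stays moved. The work goes in short steps, Python scripts to look and compute and a tool call to move; the robot and the scene stay as the last step left them, time stands still between calls to the robot, and variables do not carry over. Pictures are saved under pics/ and viewed, and the job is handed in when it is done.

Besides the shell and the picture viewer there is one more tool, called as name(argument=value, ...), one argument or row to a line, values as JSON. drive_tool: Moves the arm, as the interface text tells. Its arguments: {"type":"object","properties":{"plan":{"type":"array"},"fingers":{"type":"number"}},"required":["plan"]}

```bash
mkdir -p pics
cat > h.py <<'E'
import numpy as np, cv2
from bench import arm
def snap(n,f):
    d=arm.get_image(n); cv2.imwrite(f'pics/{f}.png',d['image'][:,:,::-1]); np.savez(f'pics/{f}.npz',**{k:np.array(v) for k,v in d.items()}); return d
def ray(d,u,v,z=0):
    K,R,t=[np.array(d[k],float) for k in 'KRt']
    c=-R.T@t.ravel(); w=R.T@np.linalg.inv(K)@np.array([u,v,1.]); return c+w*(z-c[2])/w[2]
def proj(d,X):
    K,R,t=[np.array(d[k],float) for k in 'KRt']
    p=K@(R@np.array(X,float)+t.ravel()); return p[:2]/p[2]
E
python3 - <<'E'
from h import *
for n in ['scene','side','wrist']:
    d=snap(n,n+'0'); print(n,-np.array(d['R']).T@np.array(d['t']).ravel())
print(arm.read_state())
E
```

```text
scene [-102.26706328 -710.54429603 1069.12424228]
side [  231.12220838 -1000.68025528   751.99453433]
wrist [625.48175174 -70.30432479 373.65591654]
{'clock': 0.15, 'joints': array([ 2.58606680e-01,  3.85395948e-01,  6.96984950e-03, -3.18687355e-04,
       -1.19395026e+00, -2.58576070e-01]), 'joint_vel': array([-2.36789269e-03, -3.35836643e-03,  3.06609441e-03,  1.86149490e-03,
        1.89148064e-05,  1.71744177e-03]), 'joint_efforts': array([-6.03353892e-04, -3.92678475e+01,  1.88581592e+01,  4.18858320e+00,
       -3.39302780e-03,  5.70479813e-06]), 'position': array([6.24632788e+02, 2.12466168e-02, 2.55479875e+02]), 'ee_rot': array([-7.07075829e-01,  7.07137275e-01,  5.25234743e-04, -6.08433752e-04]), 'contact_force': array([-0.06753857,  0.1893737 ,  0.251242  ]), 'wrist_torque': array([0.03119366, 0.05568258, 0.00133782]), 'gripper_width': 85.30032218177526}
```

View pics/scene0.png

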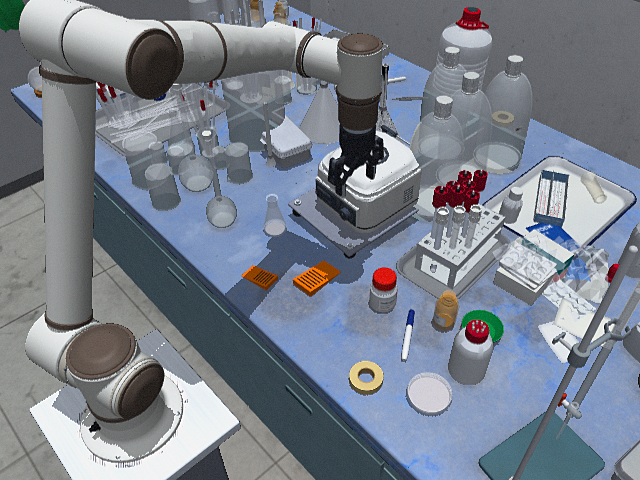

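View pics/side0.png

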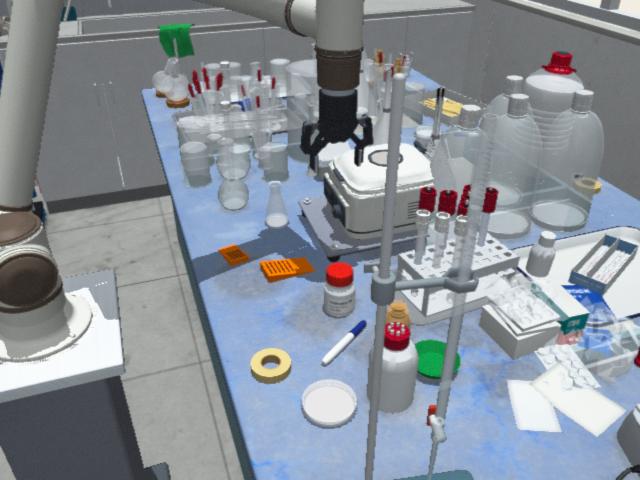

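View pics/wrist0.png

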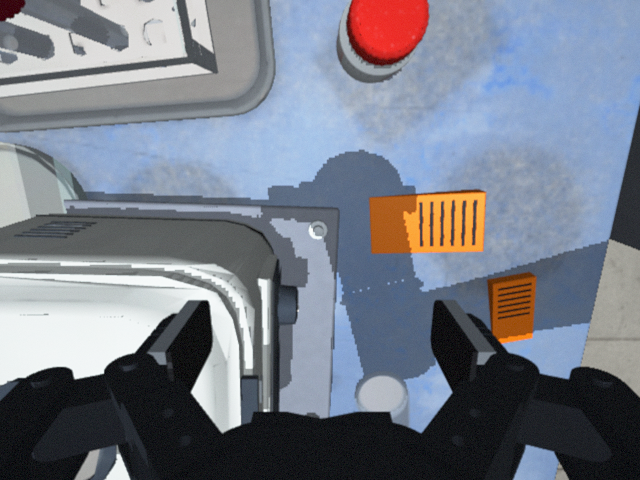

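Wrist view: there are two orange wedges, a large one at (428,222) and a small one at (512,307). The plate's front right corner is at (338,210), with a foot bolt at (318,230). Next I'll measure the wedges and zoom in.

Run:
```python
from h import *
d=dict(np.load('pics/wrist0.npz')); im=d['image']
hsv=cv2.cvtColor(im,cv2.COLOR_RGB2HSV)
m=cv2.inRange(hsv,(8,170,60),(22,255,255)); m=cv2.morphologyEx(m,cv2.MORPH_CLOSE,np.ones((9,9)))
cs,_=cv2.findContours(m,0,2)
for c in cs:
    if cv2.contourArea(c)<800: continue
    ap=cv2.approxPolyDP(c,4,True)[:,0]
    print(cv2.contourArea(c),ap.tolist())
    for p in ap: print(p,ray(d,*p,0)[:2].round(1),ray(d,*p,20)[:2].round(1))
print('bolt',[ray(d,318,230,z)[:2].round(1) for z in (36,40,46)])
a=im[130:360,240:560]; cv2.imwrite('pics/c1.png',cv2.resize(a[:,:,::-1],None,fx=2.5,fy=2.5,interpolation=cv2.INTER_CUBIC))
s=dict(np.load('pics/side0.npz'))['image'][190:310,200:400]; cv2.imwrite('pics/c2.png',cv2.resize(s[:,:,::-1],None,fx=4,fy=4,interpolation=cv2.INTER_CUBIC))
```

```text
2693.0 [[530, 273], [488, 280], [492, 333], [500, 343], [531, 337], [535, 277]]
[530 273] [400.2  78.7] [412.3  70.7]
[488 280] [444.4  86.9] [454.1  78.4]
[492 333] [431.7 151.5] [442.1 139.6]
[500 343] [420.9 164.4] [431.8 151.8]
[531 337] [386.7 156.6] [399.5 144.5]
[535 277] [394.1  83.4] [406.5  75.1]
6420.0 [[484, 192], [370, 198], [372, 252], [482, 250]]
[484 192] [460.6  -9. ] [469.5 -12.2]
[370 198] [575.6  -2.8] [578.2  -6.4]
[372 252] [571.3  54.9] [574.2  48.2]
[482 250] [455.1  52.7] [464.2  46.1]
bolt [array([628.1,  21.1]), array([628.1,  20. ]), array([628. ,  18.4])]
```

View pics/c1.png

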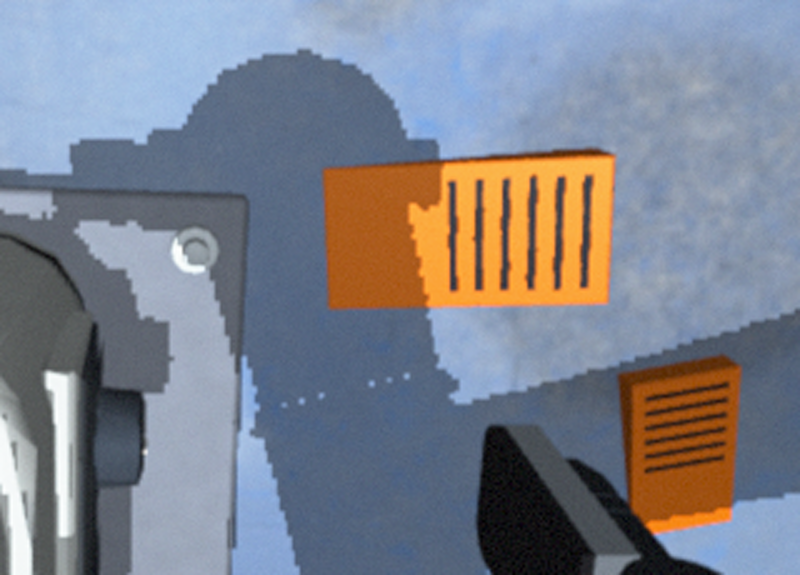

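View pics/c2.png

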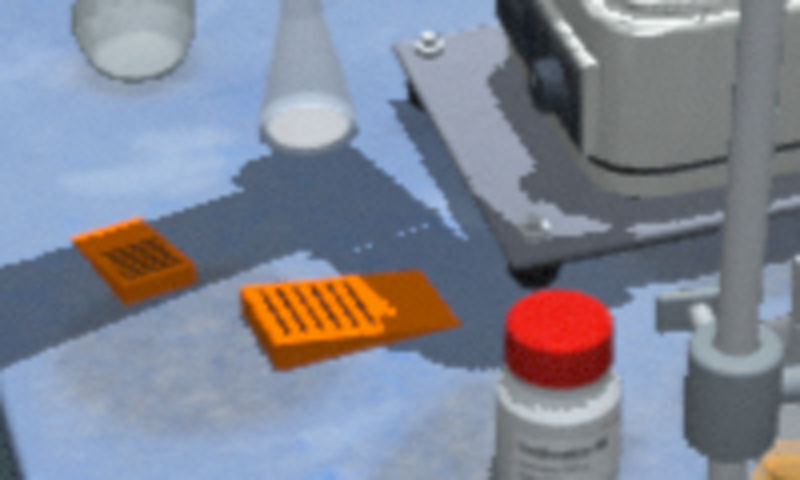

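Two wedges are in view: large at wrist (428,222) and small at (512,307). The large one casts to about 108 x 58 mm, so it matches the 110 x 60 mm wedge. Its thin (unstriped) end points at the short foot under the bolt at (318,230), and the crop confirms this. Next: stand yaw, foot position and bystanders.

Run:
```python
from h import *
d=dict(np.load('pics/wrist0.npz')); s=dict(np.load('pics/side0.npz')); c=dict(np.load('pics/scene0.npz'))
a=ray(d,339,208.5,34);b=ray(d,332.8,360,40);e=ray(d,270,204.5,34+2)
print('corner',a,'front',b,'right',e, 'yaw front',np.arctan2(-(b-a)[0]*-1,(b-a)[1])*-1,'right',np.arctan2((e-a)[1],(e-a)[0]))
print('bolt',ray(d,318,230,38))
# side: foot bottom centre crop(535,278)/4+..., scene jar etc
print('foot side',ray(s,200+535/4,190+284/4,0))
for n,p in dict(thinR=(200+461/4,190+322/4),thinL=(200+420/4,190+270/4),thickRb=(200+277/4,190+369/4)).items(): print(n,ray(s,*p,1.5 if 'thin' in n else 0)[:2].round(1))
for n,p in dict(thickRt=(200+272/4,190+340/4),thickLt=(200+242/4,190+288/4)).items(): print(n,ray(s,*p,20)[:2].round(1))
print('flask',ray(s,277,222,0),'jar',ray(s,340,310,0), 'thickL scene')
q=c['image'][220:320,220:420]; cv2.imwrite('pics/c3.png',cv2.resize(q[:,:,::-1],None,fx=4,fy=4,interpolation=cv2.INTER_CUBIC))
```

```text
corner [608.54914333   0.94575294  34.        ] front [613.01091917 159.21311103  40.        ] right [672.24438546  -3.20101314  36.        ] yaw front -0.02818391899464621 right -0.06501148596293627
bolt [628.07227156  20.56482452  38.        ]
foot side [630.09488345  14.92164613   0.        ]
thinR [576.9  -8.4]
thinL [571.5  48.3]
thickRb [468.4 -14.8]
thickRt [466.5 -14.8]
thickLt [463.7  38.4]
flask [555.57616298 227.09323753   0.        ] jar [ 579.54033336 -154.11565595    0.        ] thickL scene
```

View pics/c3.png

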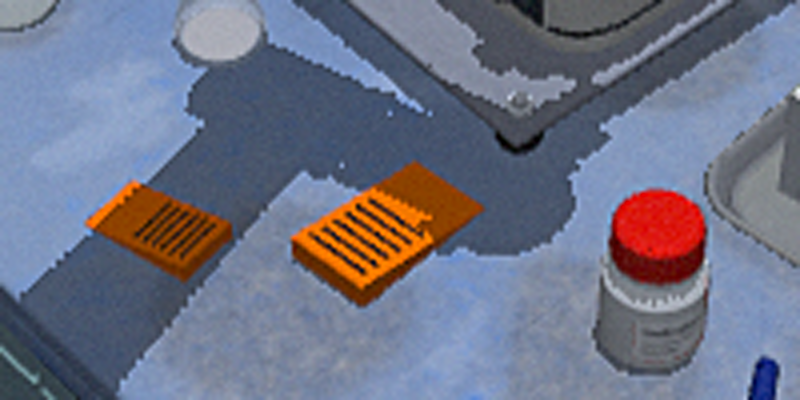

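Run:
```python
from h import *
c=dict(np.load('pics/scene0.npz')); s=dict(np.load('pics/side0.npz'))
f=lambda x,y,z:ray(c,220+x/4,220+y/4,z)[:2].round(1)
print('thinR',f(484,208,1.5),'thinL',f(415,163,1.5),'thickRt',f(362,284,20),'thickLt',f(293,242,20),'Rb',f(362,304,0),'foot bottom front edge',f(519,153,0),'bolt',f(519,100,38))
print('side bolt',ray(s,200+535/4,190+225/4,38))
```

```text
thinR [574.5  -6.3] thinL [569.2  51.7] thickRt [467.9 -13.2] thickLt [459.6  40.3] Rb [468.4 -11.7] foot bottom front edge [624.4  13.8] bolt [630.8  21.2]
side bolt [630.86875502  18.71616462  38.        ]
```

Three views agree to within a few mm:
- Wedge centre is about (519,18), yaw about +0.078.
- Its butt is about (464.5,13.7).
- Foot is about (630,19); stand yaw about −0.045.

I'll retreat at height, part-close the fingers and turn so both fingertips lie along the face.

drive_tool(
  plan=[
    [[-0.003,0.05,0],0],
    [[-0.004,0.05,0],0],
    [[-0.004,0.05,0],0],
    [[-0.003,0.05,0],9.5],
    [[0,0,0],9.5],
    [[0,0,0],9.5],
    [[0,0,0],9.5],
    [[0,0,0],9.5],
    [[0,0,0],9.5],
    [[0,0,0],9.5],
    [[0,0,0],9.5],
    [[0,0,0],9.5],
  ],
  fingers=0.4,
)

```text
clock: 1.65
position: [424.7, 14.0, 256.1]
ee_rot: [-0.036, 0.999, 0.0, -0.0]
contact_force: [-0.0, 0.3, -0.2]
gripper_width: 25.8
```

drive_tool(
  plan=[
    [[0,0,0.05],0],
    [[0,0,0.05],0],
    [[0,0,0.04],0],
    [[0,0,0.03],0],
    [[0,0,0],0],
  ],
)

```text
clock: 2.28
position: [423.4, 13.4, 84.6]
ee_rot: [-0.039, 0.999, -0.001, -0.003]
contact_force: [0.5, 0.3, -0.2]
gripper_width: 25.6
```

Run:
```python
from h import *
from scipy.spatial.transform import Rotation as R
s=arm.read_state(); print(s['clock'],s['position'],s['gripper_width'],s['contact_force'],R.from_quat(s['ee_rot']).as_matrix().round(3),s['joints'])
for n in['side','wrist']: snap(n,n+'1')
```

```text
2.275 [423.42897928  13.37056684  84.59811753] 25.554015395968065 [ 0.51870731  0.2583916  -0.20127366] [[-0.997 -0.078 -0.006]
 [-0.078  0.997 -0.002]
 [ 0.006 -0.002 -1.   ]] [ 4.18241788e-01  2.76012553e-01 -6.89243343e-01 -2.58841664e-04
 -6.11564589e-01 -1.91051467e+00]
```

View pics/side1.png

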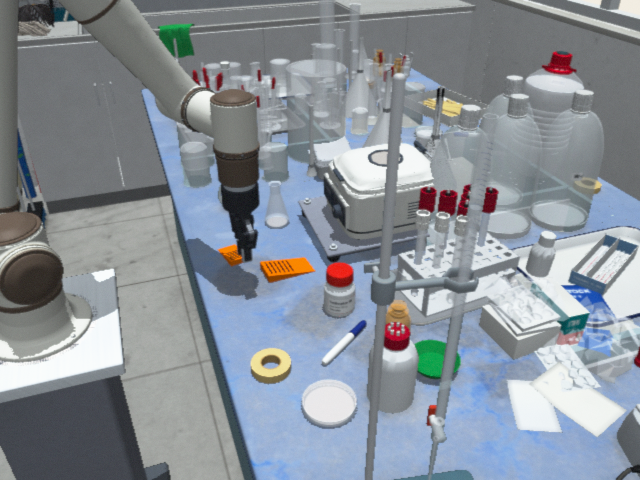

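View pics/wrist1.png

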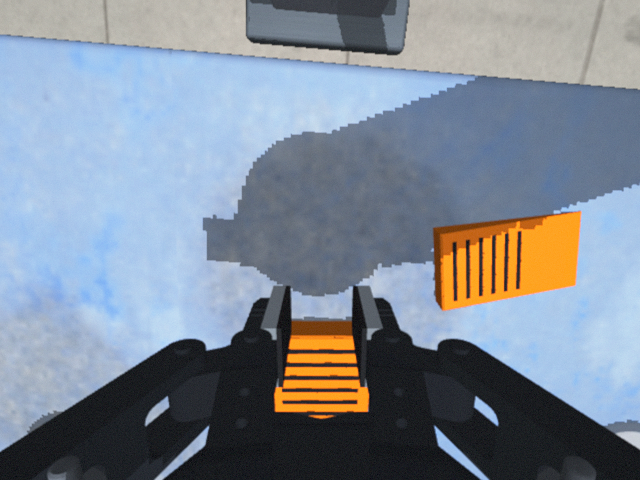

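The wedge's thick end is centred between the two fingers (wrist x 275–368, fingers 290–355). The small wedge is clear, at x>435. I'll lower the tips to about 8 mm above the bench and make contact slowly.

drive_tool(
  plan=[
    [[0,0,0.03],0],
    [[0,0,0.02],0],
    [[0,0,0],0],
  ],
)

```text
clock: 2.75
position: [425.3, 14.1, 36.7]
ee_rot: [-0.039, 0.999, -0.0, 0.0]
contact_force: [0.4, 0.6, -0.5]
gripper_width: 25.7
```

drive_tool(
  plan=[
    [[-0.01,0,0],0],
    [[-0.01,0,0],0],
    [[-0.005,0,0],0],
    [[-0.004,0,0],0],
    [[-0.004,0,0],0],
    [[0,0,0],0],
  ],
)

```text
clock: 3.5
position: [458.1, 16.6, 36.2]
ee_rot: [-0.039, 0.999, 0.0, 0.0]
contact_force: [-0.3, 0.3, -0.3]
gripper_width: 25.8
```

Run:
```python
from h import *
d=snap('side','side2')
q=d['image'][190:310,200:360]; cv2.imwrite('pics/c4.png',cv2.resize(q[:,:,::-1],None,fx=5,fy=5,interpolation=cv2.INTER_CUBIC))
```

```text
(no output)
```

View pics/c4.png

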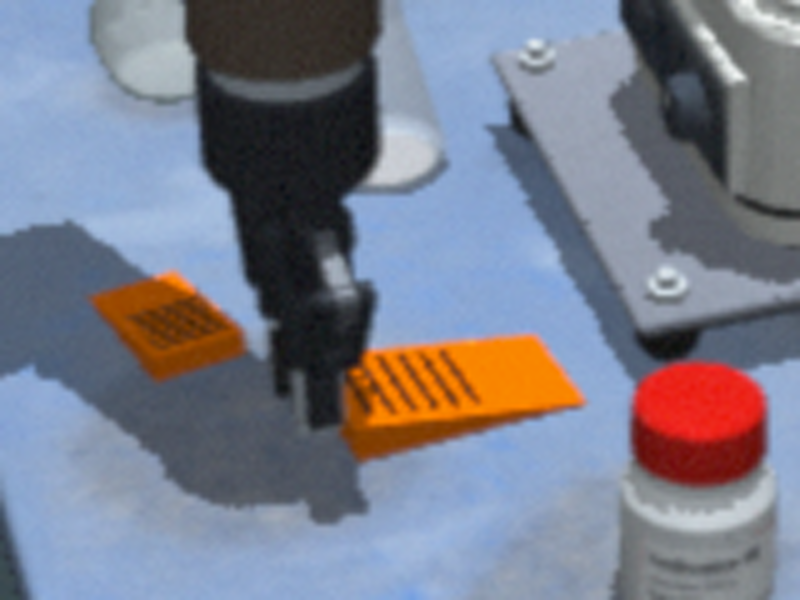

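Fingertips are at the face. I'll back off slightly, drop 5 mm, then push while squaring the wedge to yaw about 0.

drive_tool(
  plan=[
    [[0.003,0,0.002],0],
    [[0,0,0.003],0],
    [[-0.003,0,0],0],
    [[-0.004,0,0],0.5],
    [[-0.005,0,0],0.5],
    [[-0.005,0,0],0.5],
    [[-0.005,0,0],0.5],
    [[-0.005,0,0],0.5],
    [[-0.005,0,0],0.5],
    [[-0.005,0,0],0.5],
    [[-0.004,0,0],0.5],
    [[0,0,0],0],
  ],
)

```text
clock: 5.05
position: [496.4, 18.5, 31.4]
ee_rot: [-0.004, 1.0, 0.0, 0.0]
contact_force: [0.6, -0.2, -0.6]
gripper_width: 25.7
```

```bash
cat > look.py <<'E'
import sys
from h import *
k=sys.argv[1]
d=snap('side','side'+k); c=snap('scene','scene'+k)
q=d['image'][190:300,230:370]; q2=c['image'][210:320,250:390]
cv2.imwrite(f'pics/l{k}.png',cv2.resize(np.hstack([q,q2])[:,:,::-1],None,fx=2.85,fy=2.85,interpolation=cv2.INTER_CUBIC))
for n,e in(('side',d),('scene',c)):
    hsv=cv2.cvtColor(e['image'],cv2.COLOR_RGB2HSV)
    m=cv2.inRange(hsv,(8,170,60),(22,255,255)); m=cv2.morphologyEx(m,cv2.MORPH_CLOSE,np.ones((5,5)))
    u0=262 if n=='side' else 290; m[:,:u0]=0; m[:215]=0
    m[300:]=0; m[:,380:]=0
    ct=max(cv2.findContours(m,0,2)[0],key=cv2.contourArea)
    for p in cv2.approxPolyDP(ct,2,True)[:,0]: print(n,p,ray(e,*p,1.5)[:2].round(1),ray(e,*p,20)[:2].round(1))
s=arm.read_state(); print(s['clock'],s['position'].round(1),s['contact_force'].round(1))
E
python3 look.py 3
```

```text
side [329 263] [616.2   9. ] [606.7 -15.9]
side [321 255] [610.   45.8] [600.7  20. ]
side [289 257] [537.2  62.5] [529.6  36.3]
side [285 262] [522.6  46.1] [515.4  20.3]
side [286 275] [510.1  -3.1] [503.2 -27.7]
side [291 277] [518.3 -14. ] [511.2 -38.3]
side [323 270] [593.9 -12.4] [585.  -36.7]
scene [353 264] [615.4  -7.2] [602.9 -19.4]
scene [338 253] [614.4  46.9] [602.   33.8]
scene [324 260] [571.5  53.2] [559.8  40. ]
scene [331 265] [572.6  28.3] [560.9  15.5]
scene [331 269] [563.2  18.2] [551.7   5.6]
scene [320 279] [520.7  12.2] [ 5.099e+02 -3.000e-01]
scene [320 284] [5.098e+02 1.000e-01] [499.2 -12.3]
scene [324 286] [512.5 -11.4] [501.9 -23.5]
5.15 [496.   18.5  31.4] [ 0.3 -0.3  0.3]
```

View pics/l3.png

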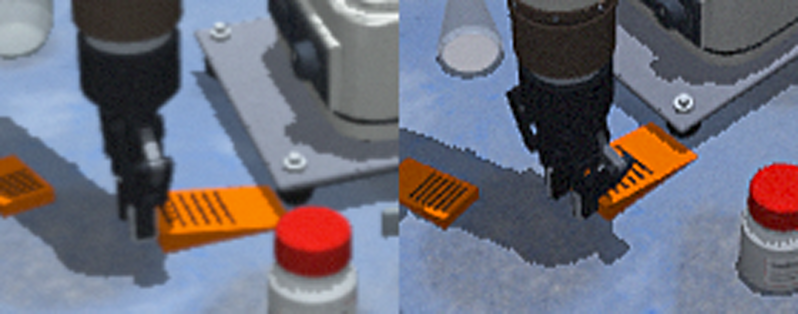

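The wedge is now square (thin end at x≈615, y −7…47, centred on the foot at y≈19). I'll keep pushing and watch the force.

drive_tool(
  plan=[
    [[-0.002,0,0],0],
    [[-0.002,0,0],0],
    [[-0.002,0,0],0],
    [[-0.002,0,0],0],
    [[-0.002,0,0],0],
    [[-0.002,0,0],0],
  ],
)

```text
clock: 5.9
position: [502.7, 17.4, 30.5]
ee_rot: [-0.004, 1.0, -0.001, -0.006]
contact_force: [-13.2, 2.9, 8.7]
gripper_width: 25.6
```

drive_tool(
  plan=[
    [[-0.002,0,0],0],
    [[-0.002,0,0],0],
    [[-0.002,0,0],0],
    [[-0.002,0,0],0],
  ],
)

```text
clock: 6.4
position: [510.3, 17.0, 30.4]
ee_rot: [-0.003, 1.0, -0.002, -0.006]
contact_force: [-10.9, 0.5, 8.1]
gripper_width: 25.7
```

drive_tool(
  plan=[
    [[-0.002,0,0],0],
    [[-0.002,0,0],0],
    [[-0.002,0,0],0],
    [[-0.002,0,0],0],
  ],
)

```text
clock: 6.9
position: [518.6, 17.1, 30.4]
ee_rot: [-0.003, 1.0, -0.001, -0.006]
contact_force: [-10.2, -0.0, 6.9]
gripper_width: 25.3
```

```bash
python3 look.py 4
```

```text
side [337 260] [637.8  14.2] [627.8 -10.8]
side [330 260] [622.6  19.5] [612.9  -5.6]
side [326 254] [622.4  45.8] [612.8  20. ]
side [299 256] [560.3  58.8] [552.2  32.7]
side [295 262] [544.2  38.5] [536.4  12.9]
side [295 272] [532.3   1.1] [524.9 -23.6]
side [298 276] [534.  -15.5] [526.5 -39.8]
side [325 270] [598.2 -13.8] [589.1 -38.2]
scene [360 260] [638.1  -9.5] [625.3 -21.6]
scene [354 256] [636.9  11.1] [624.1  -1.4]
scene [345 256] [620.1  26.8] [607.6  14.1]
scene [342 250] [629.4  47.7] [616.7  34.6]
scene [333 256] [597.8  47.9] [585.6  34.7]
scene [339 259] [601.6  29.7] [589.4  16.8]
scene [339 264] [589.6  17. ] [577.7   4.4]
scene [327 276] [540.    7.7] [528.9  -4.7]
scene [327 280] [531.1  -2. ] [520.1 -14.3]
scene [330 282] [532.  -11.9] [521. -24.]
7.0 [519.2  17.2  30.4] [-9.6 -0.4  5.7]
```

View pics/l4.png

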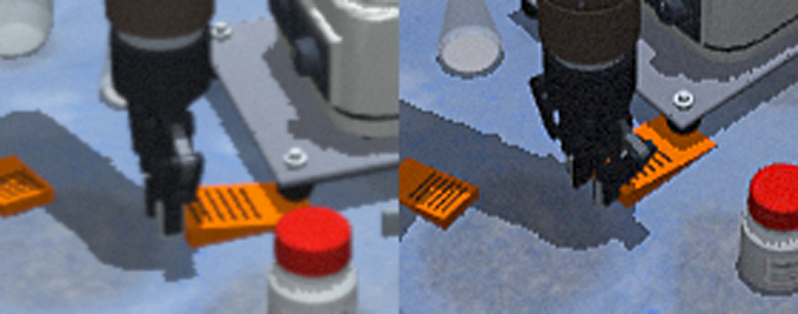

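The foot is now on the thin part of the wedge at about 10 N, with the wedge straight and roughly centred. Continuing.

drive_tool(
  plan=[
    [[-0.002,0,0],0],
    [[-0.002,0,0],0],
    [[-0.002,0,0],0],
    [[-0.002,0,0],0],
  ],
)

```text
clock: 7.5
position: [526.9, 17.3, 30.4]
ee_rot: [-0.003, 1.0, -0.001, -0.006]
contact_force: [-8.9, 0.1, 7.3]
gripper_width: 25.9
```

drive_tool(
  plan=[
    [[-0.002,0,0],0],
    [[-0.002,0,0],0],
    [[-0.002,0,0],0],
    [[-0.002,0,0],0],
  ],
)

```text
clock: 8.0
position: [535.3, 17.5, 30.4]
ee_rot: [-0.004, 1.0, -0.001, -0.005]
contact_force: [-8.3, -0.3, 6.2]
gripper_width: 25.4
```

drive_tool(
  plan=[
    [[-0.002,0,0],0],
    [[-0.002,0,0],0],
    [[-0.002,0,0],0],
    [[0,0,0],0],
  ],
)

```text
clock: 8.5
position: [542.3, 17.7, 30.3]
ee_rot: [-0.004, 1.0, -0.001, -0.004]
contact_force: [-7.2, -1.0, 3.4]
gripper_width: 25.8
```

```bash
python3 look.py 5
```

```text
side [305 270] [555.8   1. ] [547.8 -23.7]
side [310 273] [562.7 -13.6] [554.5 -37.9]
side [325 270] [598.2 -13.8] [589.1 -38.2]
side [334 262] [628.4   8.9] [618.6 -16. ]
side [350 263] [661.5  -6.9] [650.8 -31.4]
side [343 253] [661.5  36.6] [650.9  11. ]
side [335 259] [634.9  19.5] [625.   -5.6]
side [331 259] [626.2  22.6] [616.5  -2.6]
side [326 253] [623.9  49.8] [614.2  23.9]
side [309 254] [585.  59.] [576.2  32.9]
side [306 259] [571.8  41.7] [563.4  16. ]
scene [366 255] [661.8  -7.4] [648.5 -19.6]
scene [357 249] [660.2  23.7] [647.  11.]
scene [353 255] [637.5  15.4] [624.7   2.8]
scene [346 256] [622.   25.1] [609.4  12.3]
scene [346 260] [612.2  14.9] [599.8   2.3]
scene [334 271] [564.1   8.1] [552.5  -4.4]
scene [334 275] [554.9  -1.7] [543.5 -14. ]
scene [338 276] [559.8 -10.9] [548.4 -23.1]
8.6 [542.3  17.7  30.4] [-6.4 -0.2  2.9]
```

View pics/l5.png

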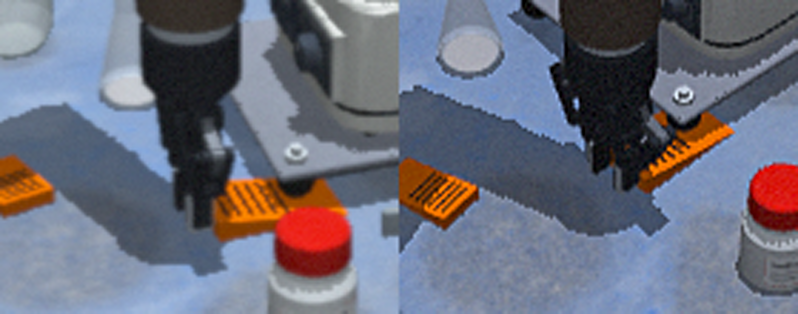

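drive_tool(
  plan=[
    [[-0.0015,0,0],0],
    [[-0.0015,0,0],0],
    [[-0.0015,0,0],0],
  ],
)

```text
clock: 8.98
position: [546.4, 17.8, 30.4]
ee_rot: [-0.004, 1.0, -0.001, -0.005]
contact_force: [-8.5, -0.1, 4.6]
gripper_width: 25.9
```

drive_tool(
  plan=[
    [[-0.0015,0,0],0],
    [[-0.0015,0,0],0],
  ],
)

```text
clock: 9.22
position: [548.2, 17.7, 30.3]
ee_rot: [-0.004, 1.0, -0.001, -0.006]
contact_force: [-11.9, 1.1, 9.0]
gripper_width: 25.6
```

drive_tool(
  plan=[
    [[-0.001,0,0],0],
    [[-0.001,0,0],0],
  ],
)

```text
clock: 9.48
position: [548.8, 17.5, 30.3]
ee_rot: [-0.004, 1.0, -0.002, -0.007]
contact_force: [-14.5, 1.2, 10.9]
gripper_width: 25.5
```

drive_tool(
  plan=[
    [[-0.001,0,0],0],
    [[-0.001,0,0],0],
    [[0,0,0],0],
  ],
)

```text
clock: 9.85
position: [549.5, 17.4, 30.4]
ee_rot: [-0.004, 1.0, -0.002, -0.009]
contact_force: [-15.6, 2.4, 13.8]
gripper_width: 25.9
```

```bash
python3 look.py 6 | tail -9
python3 - <<'E'
from h import *
for k in '036':
  pass
a=[cv2.imread(f'pics/side{k}.png')[150:280,300:400] for k in '36']
b=[cv2.imread(f'pics/scene{k}.png')[190:270,280:430] for k in '36']
cv2.imwrite('pics/cmp6s.png',cv2.resize(np.hstack(a),None,fx=4,fy=4,interpolation=cv2.INTER_CUBIC))
# stand displacement by template matching on plate bolts & centrifuge
for n,boxes in dict(side=[(328,238,20,14),(298,195,18,14),(375,140,40,30)],scene=[(335,235,24,18),(290,195,18,16),(400,185,25,20)]).items():
  r=cv2.imread(f'pics/{n}3.png',0)
  for k in '456':
    im=cv2.imread(f'pics/{n}{k}.png',0)
    for (x,y,w,h) in boxes:
      p,_=cv2.phaseCorrelate(np.float32(r[y:y+h,x:x+w]),np.float32(im[y:y+h,x:x+w])) ; print(n,k,(x,y),np.round(p,2))
E
```

```text
side [313 253] [595.1  59.9] [586.2  33.7]
scene [368 254] [668.1  -8.4] [654.7 -20.6]
scene [360 248] [668.4  21. ] [655.1   8.3]
scene [356 249] [658.3  25.5] [645.1  12.8]
scene [345 263] [603.1   9.1] [590.9  -3.4]
scene [337 268] [576.5  10.4] [564.8  -2.1]
scene [336 273] [ 5.631e+02 -2.000e-01] [551.6 -12.5]
scene [340 275] [565.7 -11.9] [554.2 -24. ]
9.95 [549.5  17.4  30.3] [-16.    2.4  12.6]
side 4 (328, 238) [0.27 0.08]
side 4 (298, 195) [-0.14  0.15]
side 4 (375, 140) [ 0.28 -0.88]
side 5 (328, 238) [-0.06 -2.79]
side 5 (298, 195) [5.12 0.01]
side 5 (375, 140) [ 0.64 -0.83]
side 6 (328, 238) [-0.   -2.78]
side 6 (298, 195) [6.86 0.13]
side 6 (375, 140) [ 0.45 -0.71]
scene 4 (335, 235) [-0.4  -1.03]
scene 4 (290, 195) [ 1.37 -1.79]
scene 4 (400, 185) [ 0.4  -0.41]
scene 5 (335, 235) [-0.14 -3.19]
scene 5 (290, 195) [ 2.9  -1.58]
scene 5 (400, 185) [ 0.07 -0.32]
scene 6 (335, 235) [-0.03 -2.94]
scene 6 (290, 195) [ 3.29 -0.29]
scene 6 (400, 185) [ 0.2  -0.64]
```

View pics/cmp6s.png

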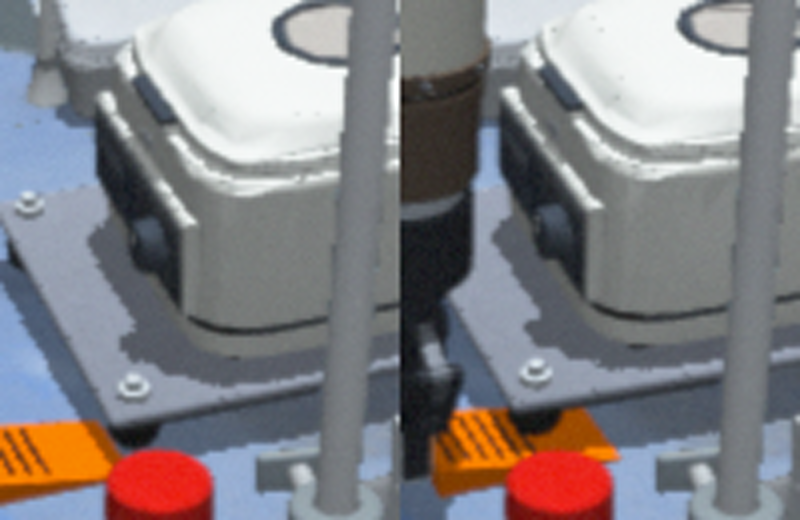

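View pics/l6.png

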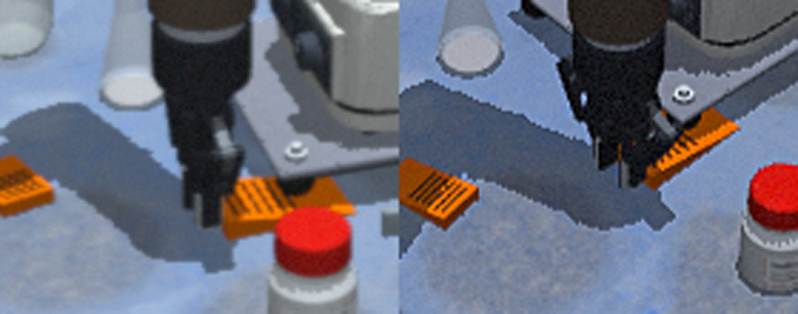

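The bolt has risen about 4 px. I'll quantify the tilt by matching the bolt in both views and triangulating.

```bash
cat > bolt.py <<'E'
import sys
from h import *
def loc(n,k):
    T={'side':(333,246),'scene':(349.5,245)}[n]
    r=cv2.imread(f'pics/{n}0.png',0); S=8; h=6
    up=lambda im:cv2.resize(im,None,fx=S,fy=S,interpolation=cv2.INTER_CUBIC)
    x,y=int(T[0]),int(T[1])
    t=up(r[y-20:y+20,x-20:x+20])[(20-h)*S:(20+h)*S,(20-h)*S:(20+h)*S]
    i=up(cv2.imread(f'pics/{n}{k}.png',0)[y-20:y+20,x-20:x+20])
    m=cv2.matchTemplate(i,t,cv2.TM_CCOEFF_NORMED); _,v,_,l=cv2.minMaxLoc(m)
    return np.array([T[0]+l[0]/S-(20-h),T[1]+l[1]/S-(20-h)]),v
for k in sys.argv[1:]:
    P=[];L=[]
    for n in('side','scene'):
        d=dict(np.load(f'pics/{n}{k}.npz')); p,v=loc(n,k); L.append((p,round(v,2)))
        P.append((d['K']@np.c_[d['R'],np.ravel(d['t'])],p))
    X=cv2.triangulatePoints(P[0][0],P[1][0],P[0][1],P[1][1]); print(k,L,(X[:3]/X[3]).ravel().round(1))
E
python3 bolt.py 0 3 4 5 6
python3 -c "
from h import *
d=dict(np.load('pics/side0.npz'));print(proj(d,[630,19,46])-proj(d,[630,19,38]))"
```

```text
0 [(array([333., 246.]), 1.0), (array([349.5, 245. ]), 1.0)] [630.6  22.2  36.9]
3 [(array([341.25 , 249.625]), 0.7), (array([350. , 251.5]), 0.65)] [647.6  30.6   8.7]
4 [(array([343.  , 248.25]), 0.7), (array([350.125, 250.5  ]), 0.66)] [652.6  34.3   7.9]
5 [(array([330.5, 249. ]), 0.7), (array([350.125, 249.375]), 0.66)] [619.1   8.   40. ]
6 [(array([331.125, 248.375]), 0.72), (array([350.375, 248.75 ]), 0.64)] [620.7   8.7  40.7]
[ 0.05675163 -2.96211348]
```

```bash
sed -i "s/{n}0.png',0); S=8; h=6/{n}3.png',0); S=8; h=5/; s/h=6/h=5/" bolt.py; python3 bolt.py 3 4 5 6
```

```text
3 [(array([333., 246.]), 1.0), (array([349.5, 245. ]), 1.0)] [630.6  22.2  36.9]
4 [(array([333.125, 244.375]), 0.95), (array([349.5  , 243.625]), 0.9)] [631.2  22.9  40.9]
5 [(array([333.5 , 242.75]), 0.95), (array([349.5 , 242.25]), 0.9)] [632.5  24.2  44.1]
6 [(array([333.625, 242.125]), 0.96), (array([349.625, 241.75 ]), 0.91)] [632.7  24.   45.9]
```

drive_tool(
  plan=[
    [[-0.002,0,0],0],
    [[-0.002,0,0],0],
    [[0,0,0],0],
  ],
)

```text
clock: 10.32
position: [551.2, 17.0, 30.2]
ee_rot: [-0.003, 1.0, -0.002, -0.011]
contact_force: [-21.1, 2.9, 16.1]
gripper_width: 25.7
```

drive_tool(
  plan=[
    [[-0.002,0,0],0],
    [[-0.002,0,0],0],
    [[0,0,0],0],
  ],
)

```text
clock: 10.7
position: [552.1, 16.7, 29.8]
ee_rot: [-0.003, 1.0, -0.003, -0.015]
contact_force: [-27.2, 4.8, 22.0]
gripper_width: 25.5
```

```bash
python3 look.py 7 | grep -v "side"; python3 bolt.py 7
```

```text
scene [369 254] [669.9 -10.2] [656.5 -22.3]
scene [359 247] [669.1  25.4] [655.8  12.6]
scene [338 268] [578.4   8.7] [566.6  -3.8]
scene [337 273] [564.9  -1.9] [553.4 -14.2]
scene [340 275] [565.7 -11.9] [554.2 -24. ]
10.8 [552.   16.7  29.8] [-27.3   5.1  21. ]
7 [(array([333.625, 242.   ]), 0.97), (array([349.625, 241.75 ]), 0.89)] [632.5  23.7  46.3]
```

The stand is close to level and the force is climbing. The fingers have sagged about 1.5 mm and press down, adding bench friction. I'll ease upward slightly, without lifting, while pushing on a little.

drive_tool(
  plan=[
    [[-0.001,0,-0.001],0],
    [[-0.001,0,-0.001],0],
    [[0,0,0],0],
  ],
)

```text
clock: 11.18
position: [553.4, 16.4, 29.9]
ee_rot: [-0.003, 1.0, -0.003, -0.016]
contact_force: [-24.3, 2.6, 9.3]
gripper_width: 25.4
```

drive_tool(
  plan=[
    [[-0.0015,0,-0.0005],0],
    [[-0.0015,0,-0.0005],0],
    [[0,0,0],0],
  ],
)

```text
clock: 11.55
position: [554.8, 16.0, 30.0]
ee_rot: [-0.002, 1.0, -0.003, -0.018]
contact_force: [-23.1, 2.4, 7.1]
gripper_width: 25.6
```

```bash
python3 look.py 8 | grep -v "side"; python3 bolt.py 8
```

```text
scene [370 254] [671.8 -12. ] [658.4 -24.1]
scene [361 247] [672.9  21.8] [659.5   9.1]
scene [358 248] [664.7  24.6] [651.4  11.8]
scene [344 265] [596.4   5.8] [584.3  -6.6]
scene [339 267] [582.5   9.5] [570.7  -3. ]
scene [338 273] [566.7  -3.6] [555.1 -15.9]
scene [341 275] [567.5 -13.6] [555.9 -25.7]
11.65 [554.9  16.   30. ] [-24.9   2.1   8. ]
8 [(array([334.   , 242.125]), 0.98), (array([350.125, 241.625]), 0.83)] [633.2  22.9  46.5]
```

View pics/l8.png

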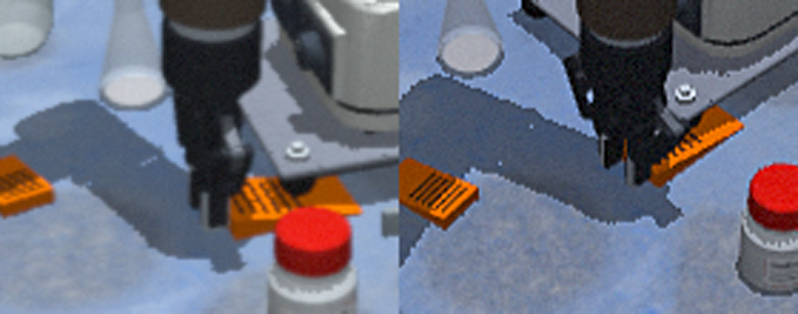

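The bolt height has stopped rising (46.3→46.5) while resistance keeps climbing. The stand is only starting to creep (≤1 mm), and the foot sits at wedge x≈13–15. I'll stop pushing, back straight off and check.

drive_tool(
  plan=[
    [[0.01,0,0],0],
    [[0.01,0,0],0],
    [[0.015,0,0],0],
    [[0.02,0,0],0],
    [[0.02,0,-0.02],0],
    [[0.03,0,-0.05],0],
    [[0.03,0,-0.05],0],
    [[0,0,-0.05],0],
    [[0,0,0],0],
  ],
)

```text
clock: 12.78
position: [438.8, 19.2, 209.6]
ee_rot: [-0.005, 1.0, 0.002, 0.007]
contact_force: [0.5, 0.2, -0.1]
gripper_width: 25.6
```

```bash
python3 look.py 9; python3 bolt.py 9
```

```text
side [304 254] [573.9  62.9] [565.5  36.6]
side [312 272] [568.1 -11.5] [559.8 -35.8]
side [325 270] [598.2 -13.8] [589.1 -38.2]
side [334 262] [628.4   8.9] [618.6 -16. ]
side [355 264] [670.7 -14.4] [659.9 -38.7]
side [347 252] [671.9  37.4] [661.   11.8]
side [340 253] [654.8  38.9] [644.4  13.3]
side [337 258] [640.7  21.8] [630.6  -3.4]
side [331 258] [627.6  26.4] [617.9   1.1]
side [327 252] [627.6  53. ] [617.8  27. ]
scene [370 254] [671.8 -12. ] [658.4 -24.1]
scene [361 247] [672.9  21.8] [659.5   9.1]
scene [353 255] [637.5  15.4] [624.7   2.8]
scene [346 255] [624.5  27.7] [611.9  14.9]
scene [342 249] [631.9  50.4] [619.2  37.2]
scene [324 260] [571.5  53.2] [559.8  40. ]
scene [341 274] [569.8 -11.2] [558.2 -23.3]
12.875 [436.1  18.3 205.2] [ 0.1  0.1 -0. ]
9 [(array([334., 242.]), 0.98), (array([350.125, 241.625]), 0.85)] [633.1  22.6  47. ]
```

View pics/l9.png

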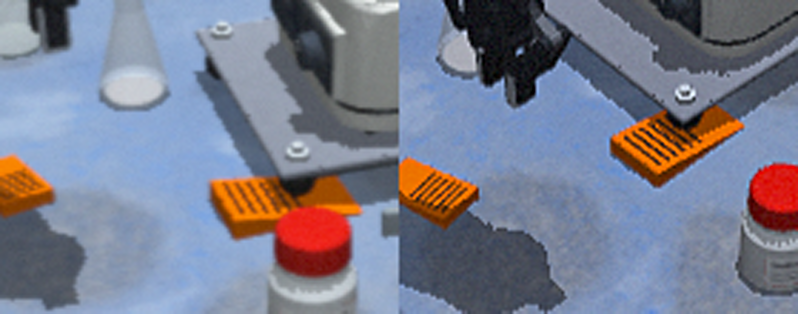

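View pics/side9.png

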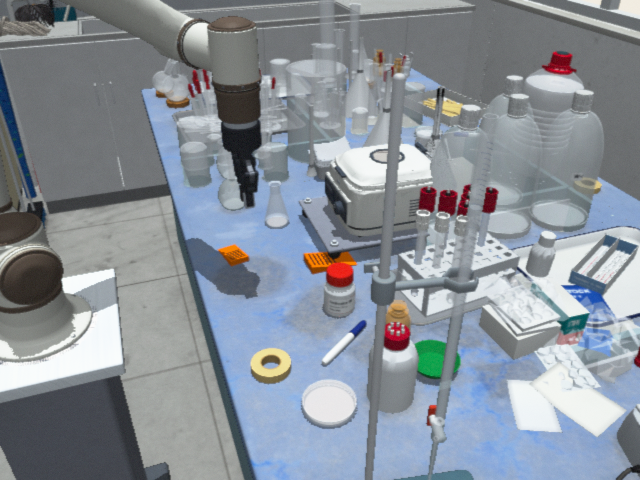

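The wedge stayed put and the hand is clear. I want a better check of where the foot sits along the wedge, so I'll take an overhead wrist picture, staying high.

drive_tool(
  plan=[
    [[0,0,-0.05],0],
    [[-0.04,0,-0.01],0],
    [[-0.05,0,0],0],
    [[-0.05,0,0],0],
    [[-0.03,0,0],0],
    [[0,0,0],0],
    [[0,0,0],0],
    [[0,0,0],0],
  ],
)

```text
clock: 13.88
position: [604.6, 19.4, 264.1]
ee_rot: [-0.004, 1.0, -0.0, -0.0]
contact_force: [-0.5, 0.1, 0.2]
gripper_width: 25.2
```

Run:
```python
from h import *
d=snap('wrist','wristA'); s=arm.read_state(); print(s['clock'],s['position'],s['contact_force'],-d['R'].T@np.ravel(d['t']))
```

```text
13.925 [604.63318012  19.44921325 264.4799152 ] [ 0.00598973  0.50124512 -0.2729227 ] [533.96244206  19.8213678  382.4797944 ]
```

View pics/wristA.png

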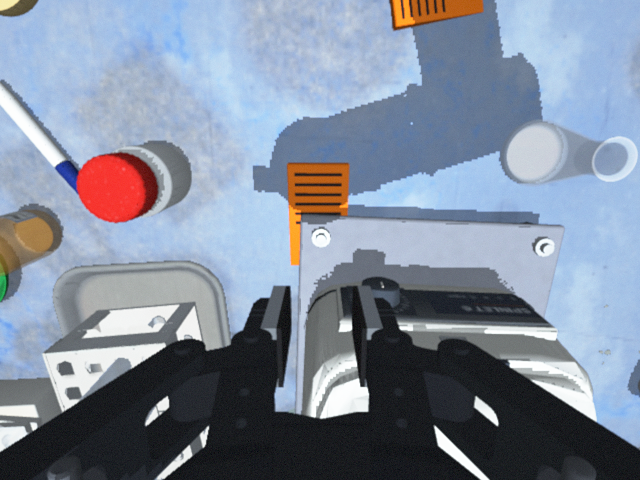

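The wrist view shows front bolts at (321,237) and (544,246), the wedge's thick edge at row 163 (x 288–349), and a thin corner at (294,265).

Run:
```python
from h import *
d=dict(np.load('pics/wristA.npz')); im=d['image']
cv2.imwrite('pics/c9.png',cv2.resize(im[145:285,260:400][:,:,::-1],None,fx=5.5,fy=5.5,interpolation=cv2.INTER_CUBIC)[:600])
for z in(44,47): print('bolt',ray(d,321,237.5,z)[:2],'FL',ray(d,544,246,z)[:2])
print('thick',ray(d,288,163,20)[:2],ray(d,349,163,20)[:2],'thin',ray(d,294,265,1.5)[:2])
```

```text
bolt [632.68975168  20.95607853] FL [639.14023638 233.79664075]
bolt [631.81471591  20.94602141] FL [638.20802894 231.90014403]
thick [565.6471502  -11.28512829] [565.08557891  47.1530463 ] thin [676.57079281  -8.01870152]
```

View pics/c9.png

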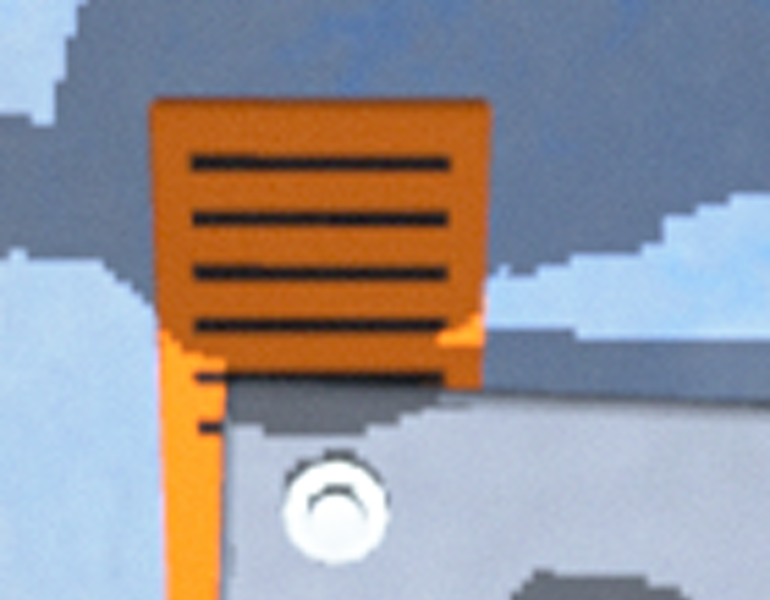

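Relative to the wedge ends (565.4…676.6, centre 621), the foot bolt at 632.3 gives a foot position of wedge x≈11 mm, inside 10–14. Laterally it is within about 3 mm of the centreline. I'll retreat the hand, check once more and hand in.

drive_tool(
  plan=[
    [[0.05,0,0],0],
    [[0.05,0,0],0],
    [[0.05,0,0],0],
    [[0.03,0,0],0],
    [[0,0,0],0],
    [[0,0,0],0],
    [[0,0,0],0],
    [[0,0,0],0],
  ],
)

```text
clock: 14.92
position: [425.9, 17.9, 264.0]
ee_rot: [-0.004, 1.0, -0.0, -0.0]
contact_force: [0.2, -0.5, -0.2]
gripper_width: 25.8
```

```bash
python3 look.py B|tail -1; python3 bolt.py 9 B
python3 - <<'E'
from h import *
print(arm.read_state()['contact_force'],arm.job_done())
E
```

```text
15.025 [425.7  17.8 264. ] [ 0.6 -0.2 -0.8]
9 [(array([334., 242.]), 0.98), (array([350.125, 241.625]), 0.85)] [633.1  22.6  47. ]
B [(array([334., 242.]), 0.98), (array([350.125, 241.5  ]), 0.85)] [633.3  22.9  46.9]
the job is handed in; nothing more can be done
[ 0.64211626 -0.16752022 -0.84786492] None
```

View pics/lB.png

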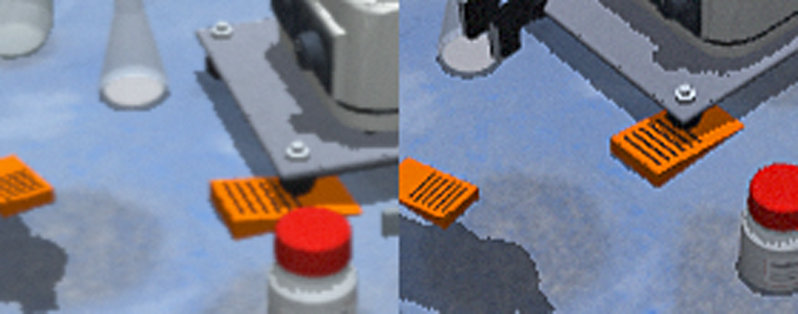

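I pushed the large orange wedge (measured about 110 x 58 mm) under the short foot with both fingertips on its thick end. I then backed the hand off to the robot's side and handed the job in at about 15 s. No verdict was reported.

- **Level:** the bolt over the short foot rose about 9–10 mm, against about 8.4 mm expected from the lean. It then stopped rising, and it did not move between the last two looks after the hand was away.
- **Firmness:** the push force climbed from about 7 N to 27 N, then held at about 24 N once I eased the fingers' downward pressure. I took that to mean the back left foot is down; I did not see that foot or test directly for rocking.
- **Foot on the wedge:** the overhead wrist picture puts the foot at wedge x ≈ 11 mm, inside the 10–14 mm range. The side and scene views suggested about 15–16 mm; I trusted the wrist view because the foot and both wedge ends are in one picture.
- **Stand:** it may have crept up to about 1 mm during the last push. The hand never touched the stand or the centrifuge.
- **Bystanders:** nothing around was touched, and the small wedge, jar and flask look undisturbed in the final pictures.

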